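# Shut the bakelite case and bring its marked spot under the bench drill

### The job

Swing the open lid of the brown bakelite case over and press it down past its spring catch until it is fully shut, firmly but without forcing it, because bakelite cracks. Then slide the shut case along the bench, without lifting it, until the white spot on its lid lies centred under the tip of the bench drill, and let go. Keep off the drill and leave the other things on the bench where they are.

Things in the scene. Friction and masses are not known exactly. Their poses are not given: they have to be found in the camera images.
- case: Loose brown bakelite box, 170 (x) by 60 (y) by 50 mm high without its lid, walls 4 mm, 0.5 to 0.9 kg, on the bench. Origin: centre of its underside; z up. Lid hinged at its +x short end (hinge axis along y at x = +80, z = 50 mm); spring catch, a small steel bar, on the outside of its -x short end.
- lid: The lid: bakelite plate 56 mm wide, 8 mm thick. Origin on the hinge. It runs along its own -x to x = -165 mm, z = 0 (inner face) to +8 mm (outer face: the top, 58 mm over the bench, when shut). Shut (0 rad) = axes parallel to the case's; starts thrown back 1.70 to 1.95 rad, past upright. A stiff hinge (0.14 N m) keeps it where left. Brass lip at its free end: x = -166 to -178, z = -27 to +8 mm.
- lid_edge (a point): Middle of the free edge of the lid's outer face (lid x = -165, z = +8 mm); axes as the lid's. On closing, the lip comes to rest on the spring catch at about 0.095 rad, this edge some 16 mm above its shut height; about 11 N down near this edge then snaps it past the catch, and it goes on down to a hard stop at 0 rad.
- spot (a point): Centre of the white painted spot, 12 mm across, on the lid's outer face (lid x = -25, y = 0, z = +8 mm, so 55 mm from the middle of the shut case towards the hinge).
- drill: Green bench drill, fixed. Origin at bench level. Vertical axis at x = +100 mm, y = 0: bit 6 mm across from 67 to 135 mm height, chuck 28 mm across to 175, head 38 mm across to 270, top rod to 320. Arm at 210 to 240 mm height from it to a round column (26 mm across, collar 48, 326 tall) at x = +215, y = +65, on a foot 90 (x) by 80 (y) by 16 mm. Bare bench below the bit. It does not turn.
- drill_tip (a point): The lower tip of the drill bit, 67 mm above the bench (9 mm above the shut lid).
- valve_rack: Bystander: wooden rack, 190 by 85 by 50 mm, with round holes and three glass valves standing in it, 155 mm high in all. Origin under its middle.
- meter: Bystander: grey steel meter case with a round glass face, 75 by 120 by 100 mm, two terminals on top to 114 mm. Origin under its middle.
- coil: Bystander: coil of copper tube, 92 mm across, 48 mm high. Origin under its middle.
- crystal: Bystander: brass crystal holder, 30 by 60 by 42 mm with two pins on top to 58 mm. Origin under its middle.
Things that resemble listed ones, but are neither listed nor needed, are in the scene too. There is more than one size of the case; the one meant has the size given above.

How it is judged:
By the outcome, as a careful person would: the job done as asked, in the order asked, and still so for the second after the job is handed in, with the robot touching nothing.
It also fails if it takes over 70 s, if anything falls off the work surface, if the arm or the gripper's body presses on something with over 40 N, if the wrist force passes 120 N, or if a joint passes its speed limit or range.

### The arm

A 6-joint arm with a two-finger parallel gripper is mounted at the origin on the work surface. World frame = base frame: x ahead of the robot, y to its left, z up, the work surface at z = 0. Lengths are in mm, angles in rad, forces in N, time in s.
With the tool pointing down it reaches from about 300 to 950 mm from the base axis. Payload 3.1 kg.
Tool frame: the origin (TCP) lies between the finger pads; the fingertips stand 14 mm ahead of it and the grasp point (between the pads) lies 5 mm behind it; z points along the fingers, x is the direction in which the jaws open and shut, and the axes are right-handed (so a half turn about z gives the same grasp; the last joint's range is limited). The gripper opens to 85 mm and grips with 20 to 120 N. Pads are 22 mm wide; open, the fingers measure 114 mm over their backs; the gripper's body (76 mm by 85 mm) begins 54 mm behind the grasp point. The pads swing forward as they close: fully open they stand 13 mm farther back than shut.
Start: joints at [-1.354, 0.308, 1.634, -0, 1.2, -0.07], TCP at [176.776, -599.485, 245.272] pointing down, gripper open.
Joint ranges: [-3.06, 3.06], [-0.79, 1.96], [0.05, 2.63], [-1.19, 4.34], [0.05, 2.64], [-2.94, 2.94]. Speed limits (rad/s): [2.79, 2.79, 3.14, 3.14, 3.14, 3.14].

### API

Orientations are given as [roll, pitch, yaw] about the fixed x, y, z axes, in that order (R = Rz(yaw) Ry(pitch) Rx(roll)).
In Python, from cell import robot, snapshot, camera_info, trace, landmark_of gives the robot as it stands.
- The arm moves only by the tool play_rows, never from a script. Its argument "moves" is a list of rows, each an object of numbers: "rx", "ry", "rz": the turn, a rotation vector about the tool's x, y, z in rad; "tx", "ty", "tz": the shift along the tool's x, y, z in m; "grip": the finger opening in m, from 0 to 0.0854. A call has 1 to 12 rows; each row is the pose to reach, as a shift and turn from the pose commanded when the call began, along the tool's axes at that moment; what a row does not reach only later rows make up. A row lasts 1/12 s, in which the tool goes at most 41.7 mm and 7.16 degrees, less where a joint would pass 70% of its speed; a pose out of reach is approached as far as the arm can. A call with a gripper value outside its range is refused whole. The fingers move at their own pace and stop on an object; "newtons" is the grip in N (left out, the last holds). Time passes only in rows, so rows that repeat a pose let the fingers close. It gives the time, the measured TCP pose, the force and the opening at its end, in the units of the state.
- robot.get_obs(): the state, without advancing time (a new reading comes with each control period).
- snapshot(name): name is "side" or "top" or "wrist"; returns (picture, depth): 400x640x3 uint8, blue, green, red; 400x640 float32, mm along the optical axis (not along the pixel's ray), 0 where there is no reading.
- camera_info(name): a dict with "fx", "fy", "cx", "cy" (pixels), "extrinsics" (4x4, takes a point from world to camera coordinates). Camera axes: x right, y down, z forward; pixel columns grow to the right and rows downward; lengths in mm; the calibration is good to about 2 mm. The wrist camera is an equidistant fisheye: a pixel r from the principal point sees the ray r / f radians off the axis. A picture is of the moment at which its call begins: read the wrist's pose just before it. camera_info takes no time and is no camera call; for the wrist camera it gives the pose at the moment of the call.
- robot.sign_off(): hands the job in, once; it reports no verdict.
Trained networks look in the newest picture that a camera, given by its name, has taken for a name from the list of things; names that differ only in an ending like _2 or _b are one class to them, and where a whole thing is asked for, a point or a joint stands for the part that bears it (a point fixed in the world has none). Each returns a list of dicts, best first, with "conf" (0 to 1); they miss things now and then, are a little off and sometimes report something else, mostly with a low value. They report only what shows in the picture. A call takes as long as a camera call. They do not tell look-alikes from the thing itself.
- trace(name, camera): "region" (400x640 bool, what is visible of it).
- landmark_of(name, camera): "point" ([x, y, z] in mm, in the coordinates of the camera as it stood for that picture, good to about 4 mm: a listed point, or the origin of a listed thing).
The state is a dict: "clock": time; "joints": joint angles; "joint_vel": joint speeds; "effort": joint torques, N m; "tool_pos": TCP position; "tcp_rot": TCP orientation; "wrist_force": force on the tool from outside, world axes, zero at the start; "torque": the same for the moment, N m; "finger_gap": opening from 0.0 (shut) to 1.0 (fully open).
Only numpy, scipy, OpenCV 4.12 (cv2) and the standard library are available. Lean on these libraries where they do the work, as an engineer would, in place of code of your own. Each camera call takes 0.05 s, during which the arm holds its last target. There are 200 camera calls.

## Working session

There is one attempt and no reset: what is moved stays moved. The work goes in short steps, Python scripts to look and compute and a tool call to move; the robot and the scene stay as the last step left them, time stands still between calls to the robot, and variables do not carry over. Pictures are saved under pics/ and viewed, about 8 in all and at most 12, crops included, and the job is handed in when it is done.

Besides the shell and the picture viewer there is one more tool, called after ">>>" as name(argument=value, ...) on one line, values as JSON. play_rows: Moves the arm, as the interface text tells. Its arguments: {"type":"object","properties":{"moves":{"type":"array","items":{"type":"object","properties":{"rx":{"type":"number"},"ry":{"type":"number"},"rz":{"type":"number"},"tx":{"type":"number"},"ty":{"type":"number"},"tz":{"type":"number"},"grip":{"type":"number"}}}},"newtons":{"type":"number"}},"required":["moves"]}

```bash
mkdir -p pics; ls
cat > h.py <<'E'
import numpy as np, cv2
from cell import robot, snapshot, camera_info, trace, landmark_of
def toworld(cam,p):
    T=np.linalg.inv(np.array(camera_info(cam)["extrinsics"])); return T[:3,:3]@np.array(p)+T[:3,3]
def cloud(cam,d):
    i=camera_info(cam); v,u=np.mgrid[0:400,0:640]
    P=np.stack([(u-i["cx"])/i["fx"]*d,(v-i["cy"])/i["fy"]*d,d],-1)
    T=np.linalg.inv(np.array(i["extrinsics"])); return P@T[:3,:3].T+T[:3,3]
E
python3 - <<'E'
from h import *
o=robot.get_obs(); print(o)
for c in ["top","side"]:
    p,d=snapshot(c); cv2.imwrite(f"pics/{c}0.png",p); np.save(f"{c}0.npy",d)
    for n in ["case","lid_edge","spot","drill","drill_tip","valve_rack","meter","coil","crystal"]:
        for r in landmark_of(n,c): print(c,n,round(r["conf"],2),toworld(c,r["point"]).round(0))
a=cv2.imread("pics/top0.png");b=cv2.imread("pics/side0.png")
print(camera_info("top"),camera_info("side"))
E
```

```text
pics
{'clock': 0.0, 'joints': array([-1.35369613e+00,  3.09021663e-01,  1.63522600e+00,  3.24396121e-05,
        1.19970152e+00, -6.97189642e-02]), 'joint_vel': array([ 5.13752686e-04,  5.80128544e-04, -9.26085592e-05,  5.48415490e-04,
        1.05787662e-03,  1.08120271e-03]), 'effort': array([-9.32116636e-04, -4.15253520e+01, -2.76664889e+01, -8.75321831e-06,
        1.03628595e-02,  2.14375052e-05]), 'tool_pos': array([ 176.61044127, -598.68275827,  244.01788439]), 'tcp_rot': array([-3.14139836e+00,  2.34870593e-03, -1.28398874e+00]), 'wrist_force': array([ 0.20357633, -0.41268997, -0.18439776]), 'torque': array([ 0.02315627,  0.03206589, -0.04576743]), 'finger_gap': 0.9998288712960064}
top case 0.92 [284. 221.   4.]
top case 0.87 [773. 283.  -4.]
top case 0.62 [486. 209.   2.]
top lid_edge 0.85 [630. 207. 202.]
top lid_edge 0.67 [279. 164.  37.]
top lid_edge 0.61 [878. 332.  82.]
top spot 0.83 [279. 261.  40.]
top spot 0.63 [705. 251.  76.]
top spot 0.6 [583. 204.  67.]
top drill 0.21 [626. 205. 200.]
top drill_tip 0.6 [ 618. -222.   70.]
top meter 0.63 [ 581. -438.    1.]
top co
[... 723 characters left out ...]
279e-01,  1.67797876e-02, -6.66804320e-02,
         5.24664583e+02],
       [ 6.64399330e-02, -1.45042762e-02, -9.97685001e-01,
         1.33239974e+03],
       [ 0.00000000e+00,  0.00000000e+00,  0.00000000e+00,
         1.00000000e+00]])} {'fx': 406.73281181168005, 'fy': 406.73281181168005, 'cx': 319.7569713675257, 'cy': 200.06463760830025, 'extrinsics': array([[-8.60411342e-01, -5.09571829e-01, -5.37337060e-03,
         4.55547065e+02],
       [-3.75375370e-01,  6.40881649e-01, -6.69599913e-01,
         2.43831859e+02],
       [ 3.44652947e-01, -5.74114329e-01, -7.42702553e-01,
         9.82247324e+02],
       [ 0.00000000e+00,  0.00000000e+00,  0.00000000e+00,
         1.00000000e+00]])}
```

View pics/top0.png

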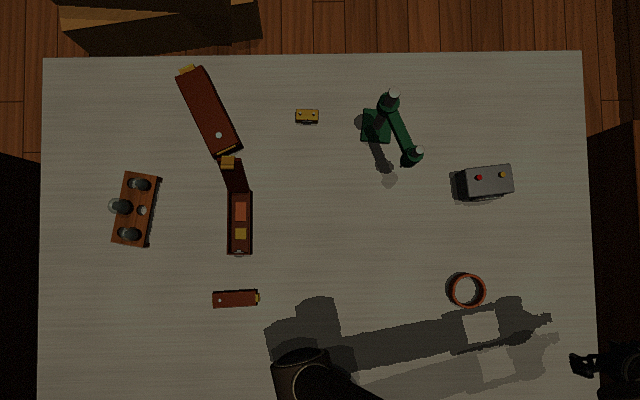

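View pics/side0.png

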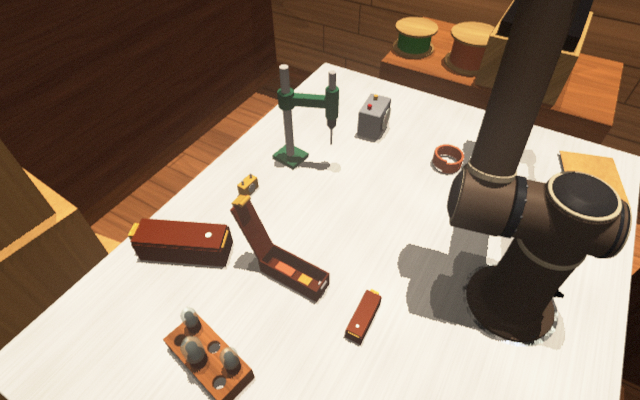

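The top view shows the open case at px (240,222) with its lid thrown back to (230,162). There is a bigger shut look-alike at (210,110) and a smaller one at (236,298). The drill head is at (412,157). The side view agrees, with the open case at (290,270). Next I'll get the exact pose of the open case and of the drill.

Run:
```python
from h import *
for c in ["top","side"]:
    d=np.load(f"{c}0.npy"); P=cloud(c,d)
    m=(P[...,0]>370)&(P[...,0]<700)&(abs(P[...,1]-208)<50)&(P[...,2]>8)&(d>0)
    Q=P[m]
    # rim points
    r=Q[(abs(Q[:,2]-50)<6)&(Q[:,0]<570)]
    print(c,"rim",len(r),cv2.minAreaRect(r[:,:2].astype(np.float32)))
    l=Q[(Q[:,2]>75)&(Q[:,1]<240)]
    print("lid bins z: n, x range,y range")
    for z in range(80,230,20):
        s=l[abs(l[:,2]-z)<10]
        if len(s): print(z,len(s),np.percentile(s[:,0],[3,50,97]).round(),np.percentile(s[:,1],[3,50,97]).round())
    dm=(P[...,0]>500)&(P[...,0]<850)&(P[...,1]>-330)&(P[...,1]<-60)&(P[...,2]>40)
    D=P[dm]
    for lo,hi in [(60,135),(140,175),(180,205),(245,270),(275,320),(322,345)]:
        s=D[(D[:,2]>lo)&(D[:,2]<hi)]
        g=s[np.hypot(s[:,0]-618,s[:,1]+220)<35]; k=s[np.hypot(s[:,0]-618,s[:,1]+220)>80]
        print(lo,len(g),g.mean(0).round(1) if len(g) else "",len(k),k.mean(0).round(1) if len(k) else "")
    big=P[(P[...,0]>640)&(P[...,0]<900)&(P[...,1]>215)&(P[...,1]<380)&(P[...,2]>55)&(P[...,2]<100)]
    print("big",cv2.minAreaRect(big[:,:2].astype(np.float32)),np.percentile(big[:,2],[50,98]))
    for n in ["case"]:
        for t in trace(n,c): 
            v,u=np.nonzero(t["region"]); print(n,round(t["conf"],2),u.mean().round(),v.mean().round(),len(u))
```

```text
top rim 300 ((482.8110656738281, 205.43020629882812), (61.253578186035156, 172.4381561279297), 89.57107543945312)
lid bins z: n, x range,y range
80 179 [571. 681. 699.] [180. 219. 239.]
100 87 [577. 582. 586.] [177. 202. 230.]
120 93 [585. 589. 594.] [176. 203. 230.]
140 98 [592. 596. 601.] [177. 202. 230.]
160 77 [600. 603. 608.] [176. 200. 231.]
180 49 [607. 611. 615.] [176. 188. 232.]
200 75 [615. 621. 630.] [176. 189. 231.]
220 177 [598. 612. 629.] [190. 204. 218.]
60 5 [ 617.7 -216.8   83.1] 76 [ 732.4 -161.6   99.2]
140 6 [ 612.1 -207.5  151.4] 20 [ 731.  -160.9  149.6]
180 38 [ 608.6 -207.2  192.8] 4 [ 723.3 -153.   202. ]
245 95 [ 612.8 -211.2  263.3] 215 [ 733.7 -163.4  251.8]
275 73 [ 615.1 -214.2  303.2] 75 [ 732.3 -161.7  296.5]
322 16 [ 619.2 -216.1  323. ] 117 [ 740.1 -165.6  326.4]
big ((779.139892578125, 284.90643310546875), (247.27117919921875, 81.65592956542969), 25.104833602905273) [78.66346274 84.05510002]
case 0.74 235.0 298.0 770
case 0.68 208.0 111.0 3128
case 0.62 237.0 206.0 2470
side rim 435 ((481.87249755859375, 208.0281982421875), (62.777183532714844, 171.
[... 228 characters left out ...]
4.]
160 168 [600. 605. 610.] [181. 209. 234.]
180 173 [607. 612. 617.] [180. 209. 233.]
200 84 [615. 619. 630.] [182. 223. 234.]
220 146 [598. 609. 629.] [192. 208. 220.]
60 31 [ 617.6 -214.2  101.6] 156 [ 734.4 -157.3   99. ]
140 70 [ 613.1 -207.1  157.3] 86 [ 734.2 -157.6  157.9]
180 91 [ 611.1 -203.7  192.7] 49 [ 732.1 -153.8  193.2]
245 139 [ 612.5 -206.5  260.1] 152 [ 734.3 -157.8  253.3]
275 120 [ 615.1 -211.4  299.7] 137 [ 734.2 -157.7  298.3]
322 0  44 [ 738.5 -162.9  325.1]
big ((778.1929931640625, 287.22760009765625), (247.0699005126953, 82.06227111816406), 25.029781341552734) [77.5312763  80.90210708]
case 0.81 363.0 317.0 1050
case 0.63 277.0 254.0 3548
case 0.59 181.0 242.0 4052
```

>>> play_rows(moves=[{"tx":-0.04,"ty":-0.03,"tz":-0.01,"rz":0.1,"grip":0.0},{"tx":-0.07,"ty":-0.056,"tz":-0.02,"rz":0.2,"grip":0.0},{"tx":-0.1,"ty":-0.08,"tz":-0.03,"rz":0.287,"grip":0.0},{"tx":-0.13,"ty":-0.104,"tz":-0.04,"rz":0.287,"grip":0.0},{"tx":-0.16,"ty":-0.128,"tz":-0.05,"rz":0.287,"grip":0.0},{"tx":-0.19,"ty":-0.152,"tz":-0.06,"rz":0.287,"grip":0.0},{"tx":-0.22,"ty":-0.176,"tz":-0.07,"rz":0.287,"grip":0.0},{"tx":-0.25,"ty":-0.2,"tz":-0.086,"rz":0.287,"grip":0.0},{"tx":-0.28,"ty":-0.224,"tz":-0.086,"rz":0.287,"grip":0.0},{"tx":-0.31,"ty":-0.248,"tz":-0.086,"rz":0.287,"grip":0.0},{"tx":-0.34,"ty":-0.272,"tz":-0.086,"rz":0.287,"grip":0.0},{"tx":-0.37,"ty":-0.296,"tz":-0.086,"rz":0.287,"grip":0.0}])

```text
invalid input
```

>>> play_rows(moves=[{"rx":0,"ry":0,"rz":0.1,"tx":-0.03,"ty":-0.024,"tz":-0.01,"grip":0},{"rx":0,"ry":0,"rz":0.2,"tx":-0.06,"ty":-0.048,"tz":-0.02,"grip":0},{"rx":0,"ry":0,"rz":0.287,"tx":-0.09,"ty":-0.072,"tz":-0.03,"grip":0},{"rx":0,"ry":0,"rz":0.287,"tx":-0.12,"ty":-0.096,"tz":-0.04,"grip":0}], newtons=40)

```text
clock: 1.43
tool_pos: [235.1, -455.7, 285.3]
tcp_rot: [-3.142, 0.001, -1.575]
wrist_force: [0.8, -0.4, 0.2]
finger_gap: 0.452
```

>>> play_rows(moves=[{"rx":0,"ry":0,"rz":0,"tx":-0.038,"ty":-0.015,"tz":-0.01,"grip":0},{"rx":0,"ry":0,"rz":0,"tx":-0.076,"ty":-0.03,"tz":-0.02,"grip":0},{"rx":0,"ry":0,"rz":0,"tx":-0.114,"ty":-0.045,"tz":-0.03,"grip":0},{"rx":0,"ry":0,"rz":0,"tx":-0.152,"ty":-0.06,"tz":-0.045,"grip":0},{"rx":0,"ry":0,"rz":0,"tx":-0.19,"ty":-0.075,"tz":-0.045,"grip":0},{"rx":0,"ry":0,"rz":0,"tx":-0.228,"ty":-0.09,"tz":-0.045,"grip":0},{"rx":0,"ry":0,"rz":0,"tx":-0.266,"ty":-0.105,"tz":-0.045,"grip":0},{"rx":0,"ry":0,"rz":0,"tx":-0.304,"ty":-0.12,"tz":-0.045,"grip":0},{"rx":0,"ry":0,"rz":0,"tx":-0.342,"ty":-0.135,"tz":-0.045,"grip":0},{"rx":0,"ry":0,"rz":0,"tx":-0.38,"ty":-0.15,"tz":-0.045,"grip":0},{"rx":0,"ry":0,"rz":0,"tx":-0.418,"ty":-0.165,"tz":-0.045,"grip":0},{"rx":0,"ry":0,"rz":0,"tx":-0.456,"ty":-0.185,"tz":-0.045,"grip":0}])

```text
clock: 2.43
tool_pos: [419.2, -0.2, 330.8]
tcp_rot: [-3.14, -0.0, -1.571]
wrist_force: [1.3, -0.1, 0.4]
finger_gap: -0.001
```

>>> play_rows(moves=[{"rx":0,"ry":0,"rz":0,"tx":-0.023,"ty":-0.028,"tz":0,"grip":0},{"rx":0,"ry":0,"rz":0,"tx":-0.046,"ty":-0.056,"tz":0,"grip":0},{"rx":0,"ry":0,"rz":0,"tx":-0.069,"ty":-0.084,"tz":0,"grip":0},{"rx":0,"ry":0,"rz":0,"tx":-0.092,"ty":-0.112,"tz":0,"grip":0},{"rx":0,"ry":0,"rz":0,"tx":-0.115,"ty":-0.14,"tz":0,"grip":0},{"rx":0,"ry":0,"rz":0,"tx":-0.138,"ty":-0.168,"tz":0,"grip":0},{"rx":0,"ry":0,"rz":0,"tx":-0.161,"ty":-0.196,"tz":0,"grip":0},{"rx":0,"ry":0,"rz":0,"tx":-0.184,"ty":-0.224,"tz":0,"grip":0},{"rx":0,"ry":0,"rz":0,"tx":-0.207,"ty":-0.251,"tz":0,"grip":0},{"rx":0,"ry":0,"rz":0,"tx":-0.207,"ty":-0.251,"tz":0,"grip":0}])

```text
clock: 3.27
tool_pos: [673.8, 208.7, 327.2]
tcp_rot: [-3.141, 0.002, -1.568]
wrist_force: [-0.3, -0.2, -1.4]
finger_gap: -0.001
```

>>> play_rows(moves=[{"rx":0,"ry":0,"rz":0,"tx":0,"ty":0,"tz":0.03,"grip":0},{"rx":0,"ry":0,"rz":0,"tx":0,"ty":0,"tz":0.06,"grip":0},{"rx":0,"ry":0,"rz":0,"tx":0,"ty":0,"tz":0.09,"grip":0},{"rx":0,"ry":0,"rz":0,"tx":0,"ty":0,"tz":0.12,"grip":0},{"rx":0,"ry":0,"rz":0,"tx":0,"ty":0,"tz":0.13,"grip":0},{"rx":0,"ry":0,"rz":0,"tx":0,"ty":0,"tz":0.13,"grip":0}])

```text
clock: 3.77
tool_pos: [667.4, 203.6, 195.8]
tcp_rot: [3.133, -0.002, -1.571]
wrist_force: [0.2, 0.6, -0.3]
finger_gap: 0.001
```

>>> play_rows(moves=[{"rx":0,"ry":0,"rz":0,"tx":0,"ty":0.014,"tz":-0.002,"grip":0},{"rx":0,"ry":0,"rz":0,"tx":0,"ty":0.028,"tz":-0.004,"grip":0},{"rx":0,"ry":0,"rz":0,"tx":0,"ty":0.042,"tz":-0.006,"grip":0},{"rx":0,"ry":0,"rz":0,"tx":0,"ty":0.056,"tz":-0.008,"grip":0},{"rx":0,"ry":0,"rz":0,"tx":0,"ty":0.07,"tz":-0.011,"grip":0},{"rx":0,"ry":0,"rz":0,"tx":0,"ty":0.083,"tz":-0.014,"grip":0},{"rx":0,"ry":0,"rz":0,"tx":0,"ty":0.097,"tz":-0.014,"grip":0},{"rx":0,"ry":0,"rz":0,"tx":0,"ty":0.11,"tz":-0.013,"grip":0},{"rx":0,"ry":0,"rz":0,"tx":0,"ty":0.124,"tz":-0.011,"grip":0},{"rx":0,"ry":0,"rz":0,"tx":0,"ty":0.137,"tz":-0.008,"grip":0},{"rx":0,"ry":0,"rz":0,"tx":0,"ty":0.15,"tz":-0.004,"grip":0},{"rx":0,"ry":0,"rz":0,"tx":0,"ty":0.163,"tz":0.002,"grip":0}])

```text
clock: 4.77
tool_pos: [509.7, 205.3, 202.5]
tcp_rot: [-3.134, 0.003, -1.571]
wrist_force: [0.9, 0.4, 1.1]
finger_gap: 0.0
```

Run:
```python
from h import *
p,d=snapshot("side"); cv2.imwrite("pics/side1.png",p[130:360,150:470])
print(robot.get_obs()["wrist_force"])
for n in ["lid_edge","case","spot"]:
    for r in landmark_of(n,"side"): print(n,round(r["conf"],2),toworld("side",r["point"]).round(0))
```

```text
[-2.24783136  1.0811177   0.16305894]
lid_edge 0.95 [286. 165.  34.]
lid_edge 0.81 [501. 206. 201.]
lid_edge 0.78 [875. 327.  76.]
case 0.85 [485. 206.   3.]
case 0.64 [279. 222.  -4.]
case 0.6 [773. 278.  -1.]
spot 0.88 [280. 258.  35.]
spot 0.69 [705. 254.  81.]
spot 0.58 [552. 203.  78.]
```

View pics/side1.png

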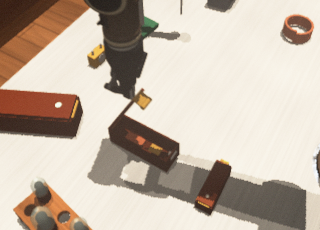

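The lid is following and is past upright (edge about (501,206,201)), and the case has stayed put. I'll carry on along the arc, stopping just above the catch.

>>> play_rows(moves=[{"rx":0,"ry":0,"rz":0,"tx":0,"ty":0.008,"tz":0.0035,"grip":0},{"rx":0,"ry":0,"rz":0,"tx":0,"ty":0.02,"tz":0.0115,"grip":0},{"rx":0,"ry":0,"rz":0,"tx":0,"ty":0.032,"tz":0.021,"grip":0},{"rx":0,"ry":0,"rz":0,"tx":0,"ty":0.043,"tz":0.031,"grip":0},{"rx":0,"ry":0,"rz":0,"tx":0,"ty":0.053,"tz":0.043,"grip":0},{"rx":0,"ry":0,"rz":0,"tx":0,"ty":0.061,"tz":0.055,"grip":0},{"rx":0,"ry":0,"rz":0,"tx":0,"ty":0.069,"tz":0.068,"grip":0},{"rx":0,"ry":0,"rz":0,"tx":0,"ty":0.074,"tz":0.082,"grip":0},{"rx":0,"ry":0,"rz":0,"tx":0,"ty":0.079,"tz":0.096,"grip":0},{"rx":0,"ry":0,"rz":0,"tx":0,"ty":0.08,"tz":0.105,"grip":0},{"rx":0,"ry":0,"rz":0,"tx":0,"ty":0.08,"tz":0.105,"grip":0}])

```text
clock: 5.88
tool_pos: [426.0, 204.0, 91.6]
tcp_rot: [3.138, -0.001, -1.571]
wrist_force: [0.3, -0.8, -1.1]
finger_gap: -0.001
```

>>> play_rows(moves=[{"rx":0,"ry":0,"rz":0,"tx":0,"ty":0.001,"tz":0.002,"grip":0},{"rx":0,"ry":0,"rz":0,"tx":0,"ty":0.001,"tz":0.004,"grip":0},{"rx":0,"ry":0,"rz":0,"tx":0,"ty":0.001,"tz":0.006,"grip":0},{"rx":0,"ry":0,"rz":0,"tx":0,"ty":0.001,"tz":0.006,"grip":0}])

```text
clock: 6.22
tool_pos: [427.1, 204.8, 87.6]
tcp_rot: [-3.141, 0.0, -1.571]
wrist_force: [-0.0, 0.4, -0.5]
finger_gap: -0.002
```

>>> play_rows(moves=[{"rx":0,"ry":0,"rz":0,"tx":0,"ty":0,"tz":0.001,"grip":0},{"rx":0,"ry":0,"rz":0,"tx":0,"ty":0,"tz":0.002,"grip":0},{"rx":0,"ry":0,"rz":0,"tx":0,"ty":0,"tz":0.003,"grip":0},{"rx":0,"ry":0,"rz":0,"tx":0,"ty":0,"tz":0.003,"grip":0}])

```text
clock: 6.55
tool_pos: [426.7, 204.7, 84.4]
tcp_rot: [-3.141, 0.0, -1.571]
wrist_force: [0.1, 1.1, 0.5]
finger_gap: 0.002
```

>>> play_rows(moves=[{"rx":0,"ry":0,"rz":0,"tx":0,"ty":0,"tz":0.001,"grip":0},{"rx":0,"ry":0,"rz":0,"tx":0,"ty":0,"tz":0.002,"grip":0},{"rx":0,"ry":0,"rz":0,"tx":0,"ty":0,"tz":0.002,"grip":0}])

```text
clock: 6.8
tool_pos: [426.8, 204.8, 83.8]
tcp_rot: [3.141, -0.0, -1.571]
wrist_force: [-3.3, -1.1, 11.0]
finger_gap: -0.003
```

>>> play_rows(moves=[{"rx":0,"ry":0,"rz":0,"tx":0,"ty":0,"tz":0.001,"grip":0},{"rx":0,"ry":0,"rz":0,"tx":0,"ty":0,"tz":0.001,"grip":0}])

```text
clock: 6.97
tool_pos: [426.8, 204.8, 83.6]
tcp_rot: [3.141, -0.0, -1.571]
wrist_force: [-6.0, -1.3, 17.5]
finger_gap: -0.002
```

>>> play_rows(moves=[{"rx":0,"ry":0,"rz":0,"tx":0,"ty":0,"tz":0.001,"grip":0},{"rx":0,"ry":0,"rz":0,"tx":0,"ty":0,"tz":0.001,"grip":0}])

```text
clock: 7.13
tool_pos: [426.8, 204.9, 83.5]
tcp_rot: [3.14, -0.0, -1.571]
wrist_force: [-7.7, -2.8, 24.4]
finger_gap: -0.0
```

Force has passed the expected 11–12 N without a snap. I'll ease off and look.

>>> play_rows(moves=[{"rx":0,"ry":0,"rz":0,"tx":0,"ty":0,"tz":-0.004,"grip":0},{"rx":0,"ry":0,"rz":0,"tx":0,"ty":0,"tz":-0.006,"grip":0}])

```text
clock: 7.3
tool_pos: [427.1, 204.8, 87.2]
tcp_rot: [-3.14, 0.001, -1.571]
wrist_force: [0.4, 0.9, -0.9]
finger_gap: 0.002
```

Run:
```python
from h import *
for c in ["side","top"]:
    p,d=snapshot(c); P=cloud(c,d)
    if c=="side": cv2.imwrite("pics/side2.png",cv2.resize(p[220:320,220:380],None,fx=4,fy=4,interpolation=cv2.INTER_CUBIC))
    for n in ["lid_edge","spot","case"]:
        for r in landmark_of(n,c): print(c,n,round(r["conf"],2),toworld(c,r["point"]).round(0))
    m=(d>0)&(P[...,2]>52)&(P[...,2]<85)&(P[...,0]>370)&(P[...,0]<590)&(abs(P[...,1]-207)<45)
    Q=P[m]
    for x in range(380,590,20):
        s=Q[abs(Q[:,0]-x)<10]
        if len(s): print(c,x,len(s),np.percentile(s[:,2],[20,50,80]).round(1),s[:,1].min().round(),s[:,1].max().round())
print(robot.get_obs()["tool_pos"],robot.get_obs()["wrist_force"])
```

```text
side lid_edge 0.74 [405. 206.  73.]
side lid_edge 0.7 [873. 333.  73.]
side spot 0.87 [280. 257.  30.]
side spot 0.75 [707. 254.  77.]
side case 0.92 [482. 207.   0.]
side case 0.89 [775. 280.   3.]
side 380 38 [57.1 62.  68.1] 194.0 226.0
side 400 162 [69.5 71.  72.7] 181.0 238.0
side 420 147 [68.9 70.4 71.6] 181.0 238.0
side 440 75 [66.7 68.  69.2] 214.0 239.0
side 460 57 [64.7 66.3 67.7] 192.0 237.0
side 480 121 [63.5 65.1 66.2] 181.0 237.0
side 500 164 [61.4 63.  64.3] 178.0 236.0
side 520 160 [60.1 61.1 62.4] 180.0 236.0
side 540 152 [58.  59.6 61. ] 179.0 236.0
side 560 120 [56.5 57.9 59.4] 179.0 235.0
top lid_edge 0.87 [877. 333.  79.]
top lid_edge 0.5 [281. 160.  36.]
top spot 0.95 [541. 204.  58.]
top spot 0.94 [708. 250.  74.]
top spot 0.53 [ 616. -222.   66.]
top case 0.95 [772. 281.  -2.]
top case 0.83 [482. 210.   1.]
top 400 12 [57.1 72.  74.5] 178.0 183.0
top 420 2 [56.  61.3 66.5] 178.0 181.0
top 440 13 [66.6 68.  68.7] 178.0 186.0
top 460 46 [64.9 66.4 68.6] 177.0 194.0
top 480 87 [63.2 65.2 67.5] 177.0 212.0
top 500 146 [61.3 64.1 66.6] 177.0 233.0
top 520 171 [60.2 62.2 64.4] 177.0 233.0
top 540 172 [57.9 60.5 63. ] 177.0 234.0
top 560 140 [56.3 58.8 60.7] 176.0 234.0
[426.05762874 204.44773183  85.7383503 ] [-0.01752741 -0.30690172 -0.37793755]
```

View pics/side2.png

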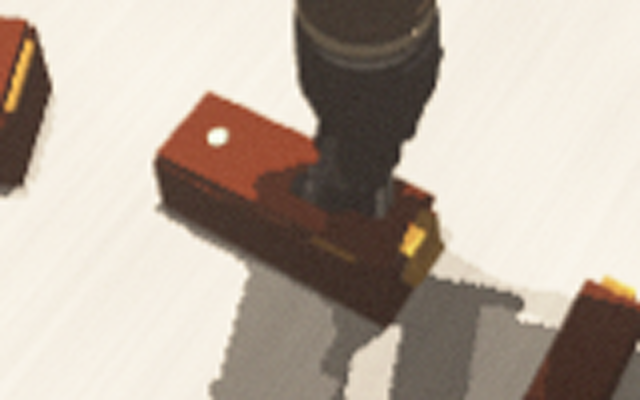

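The side view crop shows the lid resting squarely on the catch (bar at about (415,240)). The slope is about 0.09 rad and the case hasn't moved. My press point was about 30 mm inward of the edge, so I'll move nearer to it and retry.

>>> play_rows(moves=[{"rx":0,"ry":0,"rz":0,"tx":0,"ty":0,"tz":-0.008,"grip":0},{"rx":0,"ry":0,"rz":0,"tx":0,"ty":0.012,"tz":-0.008,"grip":0},{"rx":0,"ry":0,"rz":0,"tx":0,"ty":0.022,"tz":-0.006,"grip":0},{"rx":0,"ry":0,"rz":0,"tx":0,"ty":0.022,"tz":-0.002,"grip":0},{"rx":0,"ry":0,"rz":0,"tx":0,"ty":0.022,"tz":0,"grip":0},{"rx":0,"ry":0,"rz":0,"tx":0,"ty":0.022,"tz":0.001,"grip":0},{"rx":0,"ry":0,"rz":0,"tx":0,"ty":0.022,"tz":0.001,"grip":0}])

```text
clock: 8.28
tool_pos: [404.2, 204.7, 85.5]
tcp_rot: [3.141, -0.0, -1.571]
wrist_force: [-1.7, -1.3, 6.3]
finger_gap: 0.004
```

>>> play_rows(moves=[{"rx":0,"ry":0,"rz":0,"tx":0,"ty":0,"tz":0.001,"grip":0},{"rx":0,"ry":0,"rz":0,"tx":0,"ty":0,"tz":0.001,"grip":0}])

```text
clock: 8.45
tool_pos: [404.1, 204.7, 84.8]
tcp_rot: [3.14, -0.0, -1.571]
wrist_force: [-3.0, 0.4, 7.1]
finger_gap: -0.0
```

>>> play_rows(moves=[{"rx":0,"ry":0,"rz":0,"tx":0,"ty":0,"tz":0.001,"grip":0},{"rx":0,"ry":0,"rz":0,"tx":0,"ty":0,"tz":0.001,"grip":0}])

```text
clock: 8.62
tool_pos: [404.0, 204.7, 83.6]
tcp_rot: [3.14, -0.0, -1.571]
wrist_force: [-3.9, 0.2, 6.9]
finger_gap: -0.001
```

>>> play_rows(moves=[{"rx":0,"ry":0,"rz":0,"tx":0,"ty":0,"tz":0.001,"grip":0},{"rx":0,"ry":0,"rz":0,"tx":0,"ty":0,"tz":0.002,"grip":0}])

```text
clock: 8.78
tool_pos: [404.6, 204.8, 81.5]
tcp_rot: [3.142, 0.0, -1.571]
wrist_force: [0.6, -0.8, -0.2]
finger_gap: -0.001
```

>>> play_rows(moves=[{"rx":0,"ry":0,"rz":0,"tx":0,"ty":0,"tz":0.001,"grip":0},{"rx":0,"ry":0,"rz":0,"tx":0,"ty":0,"tz":0.002,"grip":0}])

```text
clock: 8.95
tool_pos: [404.7, 204.6, 79.0]
tcp_rot: [-3.141, 0.0, -1.571]
wrist_force: [0.1, -0.1, -0.7]
finger_gap: -0.001
```

>>> play_rows(moves=[{"rx":0,"ry":0,"rz":0,"tx":0,"ty":0,"tz":0.001,"grip":0},{"rx":0,"ry":0,"rz":0,"tx":0,"ty":0,"tz":0.002,"grip":0},{"rx":0,"ry":0,"rz":0,"tx":0,"ty":0,"tz":0.003,"grip":0},{"rx":0,"ry":0,"rz":0,"tx":0,"ty":0,"tz":0.004,"grip":0}])

```text
clock: 9.28
tool_pos: [404.4, 204.6, 75.1]
tcp_rot: [3.141, -0.0, -1.571]
wrist_force: [-0.3, 0.2, 2.9]
finger_gap: 0.0
```

>>> play_rows(moves=[{"rx":0,"ry":0,"rz":0,"tx":0,"ty":0,"tz":0.001,"grip":0},{"rx":0,"ry":0,"rz":0,"tx":0,"ty":0,"tz":0.002,"grip":0},{"rx":0,"ry":0,"rz":0,"tx":0,"ty":0,"tz":0.002,"grip":0}])

```text
clock: 9.53
tool_pos: [404.3, 204.5, 73.0]
tcp_rot: [3.141, -0.0, -1.571]
wrist_force: [-0.2, 0.1, -0.2]
finger_gap: -0.001
```

>>> play_rows(moves=[{"rx":0,"ry":0,"rz":0,"tx":0,"ty":0,"tz":0.001,"grip":0},{"rx":0,"ry":0,"rz":0,"tx":0,"ty":0,"tz":0.002,"grip":0},{"rx":0,"ry":0,"rz":0,"tx":0,"ty":0,"tz":0.002,"grip":0}])

```text
clock: 9.78
tool_pos: [404.6, 204.7, 71.9]
tcp_rot: [3.141, -0.0, -1.571]
wrist_force: [-1.4, 0.6, 4.2]
finger_gap: 0.003
```

>>> play_rows(moves=[{"rx":0,"ry":0,"rz":0,"tx":0,"ty":0,"tz":0.001,"grip":0},{"rx":0,"ry":0,"rz":0,"tx":0,"ty":0,"tz":0.001,"grip":0}])

```text
clock: 9.95
tool_pos: [404.6, 204.7, 71.6]
tcp_rot: [3.141, -0.0, -1.571]
wrist_force: [-3.7, -1.1, 10.8]
finger_gap: 0.001
```

```bash
cat > lid.py <<'E'
from h import *
def lid(c,cx,cy,tag):
    p,d=snapshot(c); P=cloud(c,d); cv2.imwrite(f"pics/{tag}.png",p)
    m=(d>0)&(P[...,2]>50)&(P[...,2]<85)&(abs(P[...,0]-cx)<110)&(abs(P[...,1]-cy)<50)&(p[...,2]>p[...,0]*1.8+10)
    Q=P[m]
    A=np.c_[Q[:,:2]-[cx,cy],np.ones(len(Q))]; 
    k=np.linalg.lstsq(A,Q[:,2],rcond=None)[0]; res=Q[:,2]-A@k; g=abs(res)<4
    k=np.linalg.lstsq(A[g],Q[g,2],rcond=None)[0]
    print(c,"plane",k.round(4),len(Q),cv2.minAreaRect(Q[g][:,:2].astype(np.float32)))
    w=(p.min(2)>110)&(abs(P[...,2]-62)<14)&(abs(P[...,0]-cx)<110)&(abs(P[...,1]-cy)<28)
    if w.any(): print(c,"white",w.sum(),np.median(P[w],0).round(1),[x.mean().round(1) for x in np.nonzero(w)[::-1]])
    for n in ["spot","lid_edge","case","drill_tip"]:
        for r in landmark_of(n,c):
            q=toworld(c,r["point"]); 
            if abs(q[0]-cx)<120: print(c,n,round(r["conf"],2),q.round(0))
E
python3 - <<'E'
from lid import *
lid("side",482,207,"side3"); lid("top",482,207,"top3")
o=robot.get_obs();print(o["tool_pos"],o["wrist_force"],o["clock"])
E
```

```text
side plane [ 9.0000e-04 -1.3000e-03  5.7567e+01] 911 ((476.34478759765625, 207.54527282714844), (56.31036376953125, 176.6123809814453), 89.54236602783203)
side white 30 [539.3 204.7  57.8] [np.float64(272.2), np.float64(253.6)]
side spot 0.67 [533. 203.  58.]
side lid_edge 0.94 [403. 208.  58.]
side case 0.82 [483. 207.   1.]
side case 0.7 [ 575. -438.   -2.]
side drill_tip 0.24 [522. 476.   3.]
top plane [-6.00000e-04  9.10000e-03  5.84964e+01] 966 ((491.6019287109375, 205.43702697753906), (57.36991882324219, 148.80226135253906), 89.67743682861328)
top white 10 [539.1 206.   59. ] [np.float64(237.5), np.float64(200.3)]
top spot 0.87 [540. 204.  56.]
top spot 0.26 [398. 211.  56.]
top lid_edge 0.89 [401. 210.  54.]
top case 0.88 [483. 208.   1.]
[404.6161585  204.72249735  71.61520001] [-3.3230431  -0.5079489  11.15943861] 10.45
```

The lid is flat at 58 mm in both views and firm against its stop at 11 N, so it's shut. Next I'll rise, open, and straddle the case just behind its middle.

>>> play_rows(moves=[{"rx":0,"ry":0,"rz":0,"tx":0,"ty":0,"tz":-0.02,"grip":0},{"rx":0,"ry":0,"rz":0,"tx":0,"ty":0,"tz":-0.05,"grip":0},{"rx":0,"ry":0,"rz":0,"tx":-0.002,"ty":-0.02,"tz":-0.07,"grip":0.085},{"rx":0,"ry":0,"rz":0,"tx":-0.002,"ty":-0.044,"tz":-0.07,"grip":0.085},{"rx":0,"ry":0,"rz":0,"tx":-0.002,"ty":-0.044,"tz":-0.07,"grip":0.085},{"rx":0,"ry":0,"rz":0,"tx":-0.002,"ty":-0.044,"tz":-0.07,"grip":0.085},{"rx":0,"ry":0,"rz":0,"tx":-0.002,"ty":-0.044,"tz":-0.07,"grip":0.085},{"rx":0,"ry":0,"rz":0,"tx":-0.002,"ty":-0.044,"tz":-0.07,"grip":0.085},{"rx":0,"ry":0,"rz":0,"tx":-0.002,"ty":-0.044,"tz":-0.07,"grip":0.085},{"rx":0,"ry":0,"rz":0,"tx":-0.002,"ty":-0.044,"tz":-0.07,"grip":0.085}])

```text
clock: 11.28
tool_pos: [447.4, 206.4, 139.6]
tcp_rot: [3.14, -0.001, -1.571]
wrist_force: [0.5, 0.9, -0.1]
finger_gap: 0.995
```

Run:
```python
from lid import *
lid("side",482,207,"side4")
o=robot.get_obs();print(o["tool_pos"],o["wrist_force"],o["clock"])
p,d=snapshot("wrist"); cv2.imwrite("pics/wrist4.png",p)
for n in ["spot","lid_edge","case"]:
    for r in landmark_of(n,"wrist"): print(n,round(r["conf"],2),toworld("wrist",r["point"]).round(1))
a=cv2.imread("pics/side4.png")[180:340,200:420]
cv2.imwrite("pics/c4.png",np.hstack([cv2.resize(a,(400,290)),cv2.resize(p,(400,290))]))
```

```text
side plane [-9.00000e-04  1.13000e-02  5.76146e+01] 638 ((477.2479248046875, 208.30767822265625), (58.52712631225586, 178.46177673339844), 89.19181060791016)
side white 29 [540.9 203.9  57.5] [np.float64(272.0), np.float64(253.6)]
side spot 0.97 [532. 203.  57.]
side lid_edge 0.71 [400. 210.  61.]
side case 0.6 [482. 206.   1.]
side case 0.56 [401. 210.  58.]
side drill_tip 0.62 [523. 477.   5.]
[448.27186296 206.62042203 140.19915978] [ 0.2209737   0.05115604 -0.08552969] 11.5333
spot 0.92 [536.6 207.9  60.4]
spot 0.6 [275.9 263.2  39.5]
lid_edge 0.73 [397.3 208.   57.7]
lid_edge 0.73 [282.2 166.6  36. ]
case 0.92 [287.3 223.4   1.4]
case 0.9 [480.8 204.2   2.5]
```

View pics/c4.png

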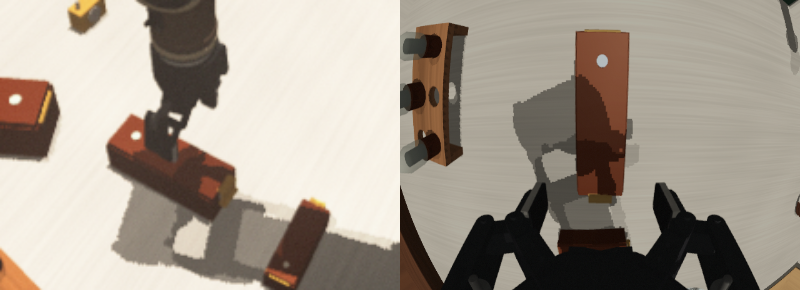

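The lid stays shut, and the wrist view shows the case (px 575–629) centred between the fingers. I'll descend and grip.

>>> play_rows(moves=[{"rx":0,"ry":0,"rz":0,"tx":0,"ty":0,"tz":0.025,"grip":0.085},{"rx":0,"ry":0,"rz":0,"tx":0,"ty":0,"tz":0.05,"grip":0.085},{"rx":0,"ry":0,"rz":0,"tx":0,"ty":0,"tz":0.07,"grip":0.085},{"rx":0,"ry":0,"rz":0,"tx":0,"ty":0,"tz":0.09,"grip":0.085},{"rx":0,"ry":0,"rz":0,"tx":0,"ty":0,"tz":0.105,"grip":0.085},{"rx":0,"ry":0,"rz":0,"tx":0,"ty":0,"tz":0.111,"grip":0.085},{"rx":0,"ry":0,"rz":0,"tx":0,"ty":0,"tz":0.111,"grip":0.085}])

```text
clock: 12.32
tool_pos: [447.1, 206.1, 27.8]
tcp_rot: [3.138, -0.001, -1.571]
wrist_force: [-0.5, 0.6, 0.2]
finger_gap: 0.993
```

>>> play_rows(moves=[{"rx":0,"ry":0,"rz":0,"tx":0,"ty":0,"tz":0,"grip":0.05},{"rx":0,"ry":0,"rz":0,"tx":0,"ty":0,"tz":0,"grip":0.05},{"rx":0,"ry":0,"rz":0,"tx":0,"ty":0,"tz":0,"grip":0.05},{"rx":0,"ry":0,"rz":0,"tx":0,"ty":0,"tz":0,"grip":0.05},{"rx":0,"ry":0,"rz":0,"tx":0,"ty":0,"tz":0,"grip":0.05},{"rx":0,"ry":0,"rz":0,"tx":0,"ty":0,"tz":0,"grip":0.05},{"rx":0,"ry":0,"rz":0,"tx":0,"ty":0,"tz":0,"grip":0.05},{"rx":0,"ry":0,"rz":0,"tx":0,"ty":0,"tz":0,"grip":0.05}], newtons=40)

```text
clock: 12.98
tool_pos: [449.7, 206.8, 30.7]
tcp_rot: [-3.139, 0.001, -1.571]
wrist_force: [-0.7, -1.9, 6.0]
finger_gap: 0.698
```

>>> play_rows(moves=[{"rx":0,"ry":0,"rz":0,"tx":0.008,"ty":-0.0015,"tz":0,"grip":0.05},{"rx":0,"ry":0,"rz":0,"tx":0.022,"ty":-0.004,"tz":0,"grip":0.05},{"rx":0,"ry":0,"rz":0,"tx":0.042,"ty":-0.008,"tz":0,"grip":0.05},{"rx":0,"ry":0,"rz":0,"tx":0.062,"ty":-0.012,"tz":0,"grip":0.05},{"rx":0,"ry":0,"rz":0,"tx":0.082,"ty":-0.016,"tz":0,"grip":0.05},{"rx":0,"ry":0,"rz":0,"tx":0.102,"ty":-0.02,"tz":0,"grip":0.05},{"rx":0,"ry":0,"rz":0,"tx":0.122,"ty":-0.024,"tz":0,"grip":0.05},{"rx":0,"ry":0,"rz":0,"tx":0.142,"ty":-0.028,"tz":0,"grip":0.05},{"rx":0,"ry":0,"rz":0,"tx":0.162,"ty":-0.032,"tz":0,"grip":0.05},{"rx":0,"ry":0,"rz":0,"tx":0.182,"ty":-0.036,"tz":0,"grip":0.05},{"rx":0,"ry":0,"rz":0,"tx":0.195,"ty":-0.039,"tz":0,"grip":0.05},{"rx":0,"ry":0,"rz":0,"tx":0.2,"ty":-0.04,"tz":0,"grip":0.05}])

```text
clock: 13.98
tool_pos: [489.8, 6.8, 30.7]
tcp_rot: [-3.139, 0.003, -1.574]
wrist_force: [-1.3, 10.0, 8.5]
finger_gap: 0.698
```

Run:
```python
from lid import *
lid("side",523,7,"side5");lid("top",523,7,"top5")
o=robot.get_obs();print(o["tool_pos"],o["wrist_force"],o["clock"])
```

```text
side plane [3.00000e-04 4.50000e-03 5.76361e+01] 461 ((516.1038818359375, 8.28829574584961), (57.345340728759766, 175.23568725585938), 89.46153259277344)
side white 23 [580.9   3.9  56.8] [np.float64(301.2), np.float64(195.9)]
side spot 0.57 [571.   5.  60.]
side lid_edge 0.82 [442.   9.  59.]
side case 0.74 [526.   7.  -2.]
side drill_tip 0.25 [520. 477.   2.]
top plane [ 1.2000e-03 -8.2000e-03  5.8633e+01] 604 ((519.717041015625, 6.082963943481445), (54.965965270996094, 180.5037841796875), 89.04667663574219)
top white 12 [579.3   5.1  59.7] [np.float64(314.5), np.float64(183.5)]
top spot 0.84 [580.   2.  54.]
top spot 0.41 [520. 476.   2.]
top case 0.77 [524.   8.   1.]
top drill_tip 0.79 [ 618. -222.   68.]
[489.95540422   6.37387858  30.69890591] [ 1.08091743 -2.81342039  5.42703523] 14.4833
```

The case follows the grip flat on the bench with the lid still at 58 mm. I'll stop about 40 mm short of the drill.

>>> play_rows(moves=[{"rx":0,"ry":0,"rz":0,"tx":0.008,"ty":-0.0015,"tz":0,"grip":0.05},{"rx":0,"ry":0,"rz":0,"tx":0.022,"ty":-0.004,"tz":0,"grip":0.05},{"rx":0,"ry":0,"rz":0,"tx":0.04,"ty":-0.007,"tz":0,"grip":0.05},{"rx":0,"ry":0,"rz":0,"tx":0.058,"ty":-0.01,"tz":0,"grip":0.05},{"rx":0,"ry":0,"rz":0,"tx":0.076,"ty":-0.013,"tz":0,"grip":0.05},{"rx":0,"ry":0,"rz":0,"tx":0.094,"ty":-0.016,"tz":0,"grip":0.05},{"rx":0,"ry":0,"rz":0,"tx":0.112,"ty":-0.019,"tz":0,"grip":0.05},{"rx":0,"ry":0,"rz":0,"tx":0.13,"ty":-0.023,"tz":0,"grip":0.05},{"rx":0,"ry":0,"rz":0,"tx":0.148,"ty":-0.027,"tz":0,"grip":0.05},{"rx":0,"ry":0,"rz":0,"tx":0.164,"ty":-0.03,"tz":0,"grip":0.05},{"rx":0,"ry":0,"rz":0,"tx":0.176,"ty":-0.033,"tz":0,"grip":0.05},{"rx":0,"ry":0,"rz":0,"tx":0.18,"ty":-0.034,"tz":0,"grip":0.05}])

```text
clock: 15.48
tool_pos: [523.0, -172.7, 30.8]
tcp_rot: [-3.141, 0.003, -1.572]
wrist_force: [-2.4, 11.9, 13.2]
finger_gap: 0.694
```

Run:
```python
from lid import *
lid("side",557,-176,"side6");lid("top",557,-176,"top6")
o=robot.get_obs();print(o["tool_pos"],o["wrist_force"],o["clock"])
p,d=snapshot("wrist"); cv2.imwrite("pics/wrist6.png",p); np.save("w6.npy",d)
i=camera_info("wrist"); print(i)
for n in ["spot","drill_tip"]:
    for r in landmark_of(n,"wrist"): print(n,round(r["conf"],2),toworld("wrist",r["point"]).round(1))
a=cv2.imread("pics/side6.png")[70:190,270:430]
cv2.imwrite("pics/c6.png",np.vstack([cv2.resize(a,(400,300),interpolation=cv2.INTER_CUBIC),cv2.resize(p,(400,300))]))
```

```text
side plane [-2.10000e-03  6.70000e-03  5.72715e+01] 322 ((549.4299926757812, -170.32501220703125), (57.731380462646484, 177.50009155273438), 88.06332397460938)
side white 22 [ 613.7 -174.8   57.5] [np.float64(327.1), np.float64(156.0)]
side spot 0.68 [ 609. -175.   57.]
side lid_edge 0.83 [ 477. -172.   58.]
side case 0.94 [ 555. -170.   -1.]
side drill_tip 0.93 [ 618. -216.   67.]
top plane [-1.50000e-03 -1.84000e-02  5.84868e+01] 245 ((559.7960815429688, -170.7405242919922), (54.58650207519531, 163.7796173095703), 89.93196868896484)
top lid_edge 0.71 [ 473. -170.   57.]
top case 0.65 [523. 478.   1.]
top case 0.55 [ 581. -439.    1.]
top drill_tip 0.92 [ 617. -220.   67.]
[ 523.19242569 -172.87329156   30.7383533 ] [-1.19270485  3.4945662   6.40487611] 15.9833
{'fx': 309.70691628693146, 'fy': 309.70691628693146, 'cx': 320.27858717516835, 'cy': 197.00359763542338, 'extrinsics': array([[-1.24051216e-03, -9.99998499e-01, -1.20979613e-03,
        -1.72046328e+02],
       [-9.52351351e-01,  8.12414361e-04,  3.05002040e-01,
         5.23765631e+02],
       [-3.05000600e-01,  1.53050972e-03, -9.52350929e-01,
         3.35547392e+02],
       [ 0.00000000e+00,  0.00000000e+00,  0.00000000e+00,
         1.00000000e+00]])}
spot 0.86 [275.9 260.1  38. ]
spot 0.67 [ 609.5 -172.    59.9]
drill_tip 0.7 [ 617.6 -220.1   67.1]
```

View pics/c6.png

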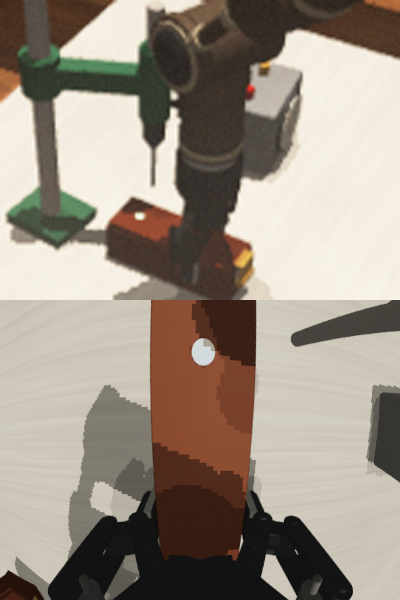

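The side view shows the spot at crop (140,215) and the bit tip at (153,185). The wrist view shows the spot at (203,351) and the bit tip at (294,340). Next I'll get the spot-to-tip offset from each camera and check how close the wrist comes to the drill.

```bash
cat > rel.py <<'E'
from h import *
def ray(cam,u,v,z):
    i=camera_info(cam); x=(u-i["cx"])/i["fx"]; y=(v-i["cy"])/i["fy"]
    if cam=="wrist":
        t=np.hypot(x,y); s=np.sin(t)/t if t>0 else 1; r=np.array([x*s,y*s,np.cos(t)])
    else: r=np.array([x,y,1.])
    T=np.linalg.inv(np.array(i["extrinsics"])); r=T[:3,:3]@r; o=T[:3,3]
    return o+r*(z-o[2])/r[2]
E
python3 - <<'E'
from rel import *
# wrist
p=cv2.imread("pics/wrist6.png").astype(int)
w=np.zeros((400,640),bool); w[20:60,290:360]=1
w&=(p.min(2)>125); v,u=np.nonzero(w); print("wrist spot",u.mean(),v.mean(),len(u),ray("wrist",u.mean(),v.mean(),58))
sub=p[30:75,455:500].mean(2); 
for r in range(8,40,2): print(" ".join("%3d"%x for x in sub[r,::2]))
p=cv2.imread("pics/side6.png").astype(int)
print("side tip region"); s=p[128:150,322:342].mean(2)
for r in range(22): print(128+r," ".join("%3d"%x for x in s[r]))
d=np.load("w6.npy")
from cell import snapshot
for c in ["side","top"]:
    _,d=snapshot(c); P=cloud(c,d); Q=P[(d>0)&(P[...,2]>95)]
    dist=np.hypot(Q[:,0]-618,Q[:,1]+217)
    g=(Q[:,0]<600)&(dist<160)&(dist>30)
    for lo,hi in [(60,140),(140,180),(180,230),(230,280),(280,330),(330,450)]:
        R=Q[(Q[:,2]>lo)&(Q[:,2]<hi)&(Q[:,0]<612)]; R=R[np.hypot(R[:,0]-618,R[:,1]+217)<170]
        R=R[np.hypot(R[:,0]-618,R[:,1]+217)>26]+[5,-44,0]
        if len(R):
            k=np.argsort(np.hypot(R[:,0]-618,R[:,1]+217))[[0,min(5,len(R)-1)]]; print(c,lo,len(R),R[k].round())
E
```

```text
wrist spot 324.41379310344826 55.81773399014779 203 [ 615.87130641 -174.20500075   58.        ]
200 201 201 201 200 200 200 199 199 199 198 199 199 199 199 172  90  67  67  66  67  66  66
198 197 198 198 199 199 200 200 200 200 200 200 168 106  67  66  66  66  66  66  65  66  65
201 200 200 199 198 198 197 197 193 163  99  67  65  66  66  66  65  64  65  65  66  65  65
202 202 201 201 200 200 197 133  69  67  66  65  65  65  65  65  65  66  64  66  65  66  65
201 201 201 201 202 197  97  66  66  65  65  65  66  65  66  65  65  66  67  66  66  66  67
198 199 199 199 200 178  65  65  65  65  64  66  66  66  66  67  66  66  66  66  66  66  66
196 196 196 196 196 121  66  65  66  66  66  65  66  67  67  66  67  66  66  66  65  66  66
197 197 196 196 195 125  66  66  67  65  66  66  66  66  66  67  66  66  65  65  66  66  65
198 197 197 197 197 144  66  66  66  66  66  67  67  66  66  66  65  65  64  65  65  66  66
199 198 198 198 198 197  70  66  66  66  66  66  66  66  65  65  66  65  66  66  66  66  65
199 199 199 199 198 198 166  66  65  65  65  65  66  66  66  66  66  66  75  65 124 
[... 2292 characters left out ...]
239 238 238 237 237 237 239 238 240 238
side 60 239 [[ 547. -198.  120.]
 [ 535. -175.  127.]]
side 140 259 [[ 554. -189.  167.]
 [ 552. -187.  151.]]
side 180 427 [[ 562. -203.  189.]
 [ 557. -197.  225.]]
side 230 421 [[ 567. -191.  255.]
 [ 561. -195.  261.]]
side 280 480 [[ 580. -175.  326.]
 [ 572. -171.  310.]]
side 330 839 [[ 583. -179.  345.]
 [ 581. -175.  337.]]
top 60 127 [[ 539. -164.  120.]
 [ 539. -159.  121.]]
top 140 21 [[ 506. -187.  174.]
 [ 499. -193.  158.]]
top 180 68 [[ 513. -184.  213.]
 [ 510. -185.  223.]]
top 230 23 [[ 509. -190.  240.]
 [ 504. -193.  236.]]
top 280 23 [[ 560. -159.  329.]
 [ 501. -193.  294.]]
top 330 2435 [[ 582. -191.  345.]
 [ 571. -206.  347.]]
```

Run:
```python
from rel import *
a=ray("wrist",324.4,55.8,58);b=ray("wrist",473.5,51.5,67);print("wrist",a,b,b-a)
a=ray("side",327.1,156.0,58);b=ray("side",330.74,143.6,67);print("side",a,b,b-a)
p=cv2.imread("pics/top6.png").astype(int); i=camera_info("top")
for q in [(615,-174,58),(618,-218,67)]:
    c=np.array(i["extrinsics"])@np.array([*q,1]); print(c[0]/c[2]*i["fx"]+i["cx"],c[1]/c[2]*i["fy"]+i["cy"])
c=np.array(camera_info("side")["extrinsics"])@np.array([601,-173,160,1]); print("cam in side", c[:2]/c[2]*406.7+[319.8,200])
```

```text
wrist [ 615.8771341  -174.20053071   58.        ] [ 619.64777277 -221.44335426   67.        ] [  3.77063866 -47.24282355   9.        ]
side [ 606.86245392 -175.57343727   58.        ] [ 620.98783825 -222.79731693   67.        ] [ 14.12538433 -47.22387966   9.        ]
382.56322311776023 168.86481191980917
399.8353301512416 166.97612616838563
cam in side [328.74699216 130.54853006]
```

```bash
cat >> rel.py <<'E'
def disc(img,box,thr):
    u0,u1,v0,v1=box; g=((img[v0:v1,u0:u1].min(2)>thr)*255).astype(np.uint8)
    c=max(cv2.findContours(g,0,1)[0],key=cv2.contourArea); e=cv2.fitEllipse(cv2.convexHull(c))
    return e[0][0]+u0,e[0][1]+v0,e[1],cv2.contourArea(c)
E
python3 - <<'E'
from rel import *
p=cv2.imread("pics/wrist6.png"); print(p[68,325],p[50,340],p[68,290],p[55,380])
for t in (80,100,125):
    e=disc(p,(285,365,30,110),t); a=ray("wrist",e[0],e[1],58); print(e,a)
for k in (7.5,8.5): 
    b=ray("wrist",465+k,51.5,67);print(b-a)
for f,z in (("side6",(310,345,146,168)),("side4",(262,283,246,262))):
    s=cv2.imread(f"pics/{f}.png")
    print(s[(z[2]+6):(z[3]-4),(z[0]+6):(z[1]-6),0])
E
```

```text
[219 218 211] [33 49 86] [ 51  77 140] [19 30 57]
(324.73525619506836, 68.98406600952148, (36.99473190307617, 38.492942810058594), 1077.5) [ 611.48343686 -174.30374937   58.        ]
(324.8055305480957, 68.87083053588867, (36.621177673339844, 38.09809112548828), 1057.5) [ 611.52104727 -174.32630433   58.        ]
(324.7798042297363, 69.00438690185547, (36.254573822021484, 37.81498336791992), 1031.0) [ 611.47673574 -174.31802472   58.        ]
[  8.11632703 -46.75359429   9.        ]
[  8.17103703 -47.12532955   9.        ]
[[229 228 204 112  49  44  47  48  47  44  43  44  44  43  44  65 130 178
  201 219 229 231 231]
 [229 206 120  54  43  45  46  46  45  47  47  46  44  45  45  45  48  61
  106 156 185 211 228]
 [208 139  66  48  46  42  46  47  60  63  62  56  47  49  52  51  49  47
   47  51  64 130 178]
 [136  67  50  48  50  48  48  62 168 186 185 131  66  49  52  53  45  49
   49  48  49  49  60]
 [ 69  55  54  53  52  49  56  70 208 238 241 172  77  52  52  48  49  48
   50  49  46  50  50]
 [ 56  55  54  54  53  47  52  51 137 192 206 125  52  50  51  49  51  46
   52  53  50  47  50]
 [ 51  55  51  51  51  56  55  50  53  54  56  54  54  49  51  50  50  50
   54  50  51  51  50]
 [ 50  54  53  53  53  54  52  56  55  51  55  51  53  51  51  54  51  50
   54  53  50  52  49]
 [ 47  51  48  51  55  56  53  53  50  53  51  54  52  50  50  54  51  50
   52  50  52  53  48]
 [ 45  44  44  50  49  49  55  52  53  50  54  54  50  54  52  53  53  52
   55  52  51  50  45]
 [ 49  49  47  46  48  46  52  51  49  54  48  55  52  52  53  53  54  51
   51  51  56  44  46]
 [ 49  49  50  45  46  46  49  50  46  52  51  51  52  50  57  52  50  53
   53  51  54  50  43]]
[[ 58  56  56  57  58  93 134 146  94]
 [ 57  57  57  57  98 189 223 228 206]
 [ 61  55  56  57 184 235 240 241 242]
 [ 60  56  56  57 195 237 241 242 228]
 [ 55  59  55  58 102 193 212 208 149]
 [ 55  54  59  57  58  76  88  66  62]]
```

Run:
```python
from rel import *
a=ray("side",325.45,156.0,58);b=ray("side",330.74,143.6,67);print("side",a,b,b-a)
```

```text
side [ 611.23762738 -173.01769075   58.        ] [ 620.98783825 -222.79731693   67.        ] [  9.75021087 -49.77962618   9.        ]
```

>>> play_rows(moves=[{"rx":0,"ry":0,"rz":0,"tx":0.006,"ty":-0.001,"tz":0,"grip":0.05},{"rx":0,"ry":0,"rz":0,"tx":0.014,"ty":-0.0025,"tz":0,"grip":0.05},{"rx":0,"ry":0,"rz":0,"tx":0.022,"ty":-0.004,"tz":0,"grip":0.05},{"rx":0,"ry":0,"rz":0,"tx":0.03,"ty":-0.0055,"tz":0,"grip":0.05},{"rx":0,"ry":0,"rz":0,"tx":0.037,"ty":-0.007,"tz":0,"grip":0.05},{"rx":0,"ry":0,"rz":0,"tx":0.043,"ty":-0.008,"tz":0,"grip":0.05},{"rx":0,"ry":0,"rz":0,"tx":0.046,"ty":-0.008,"tz":0,"grip":0.05},{"rx":0,"ry":0,"rz":0,"tx":0.046,"ty":-0.008,"tz":0,"grip":0.05},{"rx":0,"ry":0,"rz":0,"tx":0.046,"ty":-0.008,"tz":0,"grip":0.05}])

```text
clock: 16.98
tool_pos: [531.1, -217.5, 30.8]
tcp_rot: [-3.141, 0.003, -1.571]
wrist_force: [-0.7, 7.1, 8.5]
finger_gap: 0.695
```

Run:
```python
from lid import *
from rel import *
lid("side",565,-220,"side7")
o=robot.get_obs();print(o["tool_pos"],o["wrist_force"],o["clock"])
p,d=snapshot("wrist"); cv2.imwrite("pics/wrist7.png",p)
for n in ["spot","drill_tip"]:
    for r in landmark_of(n,"wrist"): print(n,round(r["conf"],2),toworld("wrist",r["point"]).round(1))
s=cv2.imread("pics/side7.png"); print(s[135:156,328:350].min(2))
cv2.imwrite("pics/c7.png",np.vstack([cv2.resize(s[100:180,280:400],(480,320),interpolation=cv2.INTER_CUBIC),cv2.resize(p[:160,220:460],(480,280))]))
```

```text
side plane [1.90000e-03 1.11000e-02 5.71828e+01] 267 ((557.13330078125, -215.89657592773438), (57.097042083740234, 175.84315490722656), 89.32176971435547)
side white 15 [ 625.4 -220.5   57.2] [np.float64(327.8), np.float64(145.1)]
side spot 0.6 [ 616. -217.   58.]
side spot 0.59 [ 646. -216.   53.]
side lid_edge 0.87 [ 480. -217.   61.]
side case 0.65 [ 563. -217.    1.]
side drill_tip 0.91 [ 615. -221.   69.]
[ 531.1038324  -217.5341503    30.78905528] [0.12366844 6.6564365  8.36932832] 17.2333
spot 0.97 [ 619.5 -218.7   54.9]
spot 0.68 [277.9 259.7  39.7]
drill_tip 0.74 [ 621.3 -219.3   66.3]
[[226 228 156  90 185 221 228 227 226 225 226 225 228 227 229 229 229 143
   59  43  43  44]
 [229 226 154  90 203 226 226 227 225 222 226 227 230 230 229 229 228 199
   99  42  44  47]
 [227 223 145  84 205 227 225 223 224 223 227 228 228 227 230 229 229 227
  145  57  45  44]
 [222 224 137  80 204 226 226 225 225 227 227 229 229 227 229 229 228 226
  195 121  58  44]
 [178 201 133  82 206 224 226 225 227 228 228 228 228 228 229 227 227 226
  226 194  98  45]
 [ 72 124 105  84 184 220 227 224
[... 755 characters left out ...]
7  45  50  50  52  52  50  51
   51  51  57  58]
 [ 44  48  43  44  49  51  49  51  50  52  49  53  52  51  50  51  49  47
   51  53  58  63]
 [ 44  47  46  42  49  53  52  49  52  50  52  48  48  52  50  48  47  48
   53  52  58  55]
 [ 47  49  47  48  51  48  50  52  49  48  47  50  49  53  54  46  47  50
   60  57  52  53]
 [ 45  44  47  50  49  52  46  48  47  51  51  49  53  52  51  46  48  55
   56  56  53  47]
 [ 47  43  47  51  53  49  49  51  48  53  46  45  51  51  48  46  50  55
   59  59  50  47]
 [ 44  46  47  49  46  52  54  52  50  53  50  48  56  48  46  45  46  55
   56  54  50  45]
 [ 45  49  46  45  44  50  45  50  48  49  49  48  47  46  46  44  52  50
   56  54  49  47]]
```

View pics/c7.png

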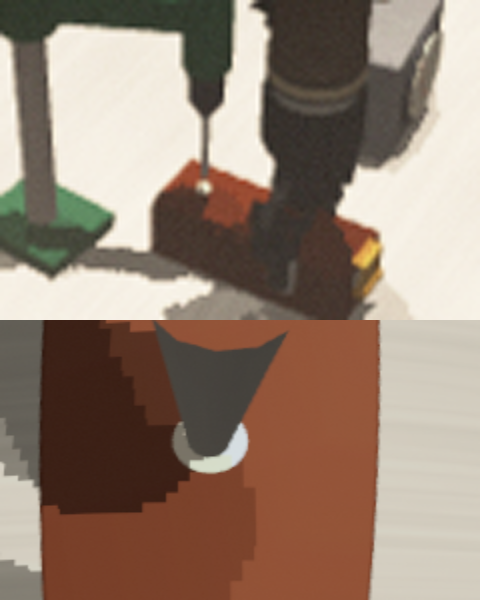

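Run:
```python
from rel import *
p=cv2.imread("pics/wrist7.png")
e=disc(p,(285,365,30,110),110); print(e)
a=ray("wrist",325.3,68.7,58); 
g=p.astype(int)
for v in range(44,92,3): print(v," ".join("%3d"%x for x in g[v,300:350:2].mean(1)))
for v in (66,68,70): b=ray("wrist",324,v,67); print(a,b,(b-a).round(1))
# side: spot (330.7,146.0)
print(ray("side",330.7,146.2,58),ray("side",330.74,143.6,67))
```

```text
(328.47579193115234, 71.99972152709961, (27.19647789001465, 35.245391845703125), 317.0)
44  55  56  55  55  67  68  67  68  67  68  68  67  66  67  66  66  65  65  65  65  65  65  65  82  95
47  55  56  56  55  64  69  67  67  67  66  67  67  66  66  66  65  65  65  65  65  65  65  69  93  96
50  55  55  56  56  60  68  67  67  68  67  67  67  66  66  66  66  65  66  66  65  66  66  90  96  96
53  55  55  56  53  56  65  68  67  67  68  68  68  66  66  66  66  65  65  65  65  65  82  95  96  96
56  55  55  55  55  55  62  68  68  68  68  67  68  67  66  66  67  65  65  66  65  67  93  95  96  96
59  55  55  56  56  77 143  68  67  67  68  68  68  67  66  66  66  66  65  66  74 207  95  96  96  96
62  38  37  39  37 109 113 109  68  69  68  67  68  67  66  66  65  65  65  67 129 219 180  95  96  96
65  37  38  39  57 113 112 144  68  68  67  68  67  68  66  67  66  66  66 126 220 220 217  96  95  96
68  39  38  38  94 113 113 110  68  68  67  68  68  67  66  67  67  66  66 196 219 220 220 122  96  96
71  38  37  38  80 113 112 113  90  67  69  69  68  67  68  67  67  67 172 220 220 22
[... 338 characters left out ...]
 36  38  38  38  50 125 211 211 211 211 212 211 212 212 212 210 196  89  78  95  96  95  95
86  37  38  38  37  39  39  38  40  52 146 196 198 202 202 200 155 118  78  78  78  78  94  95  95  95
89  38  39  37  38  36  38  37  46  77  78  78  77  77  78  78  78  78  78  78  78  78  93  94  94  95
[ 619.49793694 -219.1555821    58.        ] [ 619.3774072  -218.66106276   67.        ] [-0.1  0.5  9. ]
[ 619.49793694 -219.1555821    58.        ] [ 618.77224939 -218.66088131   67.        ] [-0.7  0.5  9. ]
[ 619.49793694 -219.1555821    58.        ] [ 618.16792181 -218.66073067   67.        ] [-1.3  0.5  9. ]
[ 620.04967565 -221.15854615   58.        ] [ 620.98783825 -222.79731693   67.        ]
```

The tip and spot coincide to about 1 mm in the wrist view: both centres are at about (324.5,68.5), and the side view agrees within 2 mm. I'll ease the strain, let go, rise and back away.

>>> play_rows(moves=[{"rx":0,"ry":0,"rz":0,"tx":-0.0008,"ty":0,"tz":-0.0005,"grip":0.05},{"rx":0,"ry":0,"rz":0,"tx":-0.0008,"ty":0,"tz":-0.0005,"grip":0.05},{"rx":0,"ry":0,"rz":0,"tx":-0.0008,"ty":0,"tz":-0.0005,"grip":0.085},{"rx":0,"ry":0,"rz":0,"tx":-0.0008,"ty":0,"tz":-0.0005,"grip":0.085},{"rx":0,"ry":0,"rz":0,"tx":-0.0008,"ty":0,"tz":-0.0005,"grip":0.085},{"rx":0,"ry":0,"rz":0,"tx":-0.0008,"ty":0,"tz":-0.0005,"grip":0.085},{"rx":0,"ry":0,"rz":0,"tx":-0.0008,"ty":0,"tz":-0.0005,"grip":0.085},{"rx":0,"ry":0,"rz":0,"tx":-0.0008,"ty":0,"tz":-0.0005,"grip":0.085}])

```text
clock: 18.05
tool_pos: [530.2, -218.8, 29.6]
tcp_rot: [3.141, -0.0, -1.571]
wrist_force: [-0.2, 0.2, -0.6]
finger_gap: 0.993
```

>>> play_rows(moves=[{"rx":0,"ry":0,"rz":0,"tx":0,"ty":0,"tz":-0.01,"grip":0.085},{"rx":0,"ry":0,"rz":0,"tx":0,"ty":0,"tz":-0.03,"grip":0.085},{"rx":0,"ry":0,"rz":0,"tx":0,"ty":0,"tz":-0.055,"grip":0.085},{"rx":0,"ry":0,"rz":0,"tx":0,"ty":0,"tz":-0.075,"grip":0.085},{"rx":0,"ry":0,"rz":0,"tx":0,"ty":0.025,"tz":-0.09,"grip":0.085},{"rx":0,"ry":0,"rz":0,"tx":0,"ty":0.055,"tz":-0.105,"grip":0.085},{"rx":0,"ry":0,"rz":0,"tx":0,"ty":0.085,"tz":-0.12,"grip":0.085},{"rx":0,"ry":0,"rz":0,"tx":0,"ty":0.11,"tz":-0.13,"grip":0.085},{"rx":0,"ry":0,"rz":0,"tx":0,"ty":0.11,"tz":-0.13,"grip":0.085}])

```text
clock: 18.8
tool_pos: [417.2, -218.4, 161.7]
tcp_rot: [3.141, -0.001, -1.572]
wrist_force: [0.5, -0.6, -0.4]
finger_gap: 0.999
```

Run:
```python
from lid import *
from rel import *
lid("side",565,-220,"side8"); lid("top",565,-220,"top8")
o=robot.get_obs();print(o["tool_pos"],o["wrist_force"],o["clock"])
p,d=snapshot("wrist"); cv2.imwrite("pics/wrist8.png",p)
for n in ["spot","drill_tip"]:
    for r in landmark_of(n,"wrist"): print(n,round(r["conf"],2),toworld("wrist",r["point"]).round(1))
i=camera_info("wrist"); c=np.array(i["extrinsics"])@np.array([619,-219,60,1]); c=c[:3]; t=np.arctan2(np.hypot(*c[:2]),c[2]); k=t/np.hypot(*c[:2])*i["fx"]
u,v=int(i["cx"]+c[0]*k),int(i["cy"]+c[1]*k); print(u,v)
s=cv2.imread("pics/side8.png")
a=p[max(v-40,0):v+40,max(u-60,0):u+60]
cv2.imwrite("pics/c8.png",np.vstack([cv2.resize(s[100:180,280:400],(480,320),interpolation=cv2.INTER_CUBIC),cv2.resize(a,(480,280))])); print(a.shape)
```

```text
side plane [-8.00000e-04  1.35000e-02  5.71312e+01] 585 ((557.3925170898438, -214.39755249023438), (59.5715446472168, 177.70550537109375), 88.69414520263672)
side white 17 [ 623.  -224.5   57.4] [np.float64(336.1), np.float64(147.3)]
side spot 0.62 [ 615. -218.   55.]
side lid_edge 0.64 [ 484. -216.   61.]
side lid_edge 0.41 [ 617. -220.   67.]
side case 0.83 [ 563. -213.    2.]
side drill_tip 0.83 [ 620. -219.   68.]
top plane [-2.00000e-03 -6.10000e-03  5.87287e+01] 1254 ((560.3638916015625, -216.05599975585938), (57.7903938293457, 176.46612548828125), 88.27301788330078)
top spot 0.82 [ 621. -219.   54.]
top lid_edge 0.96 [ 480. -213.   54.]
top case 0.74 [ 565. -217.    3.]
top case 0.62 [ 619. -218.   55.]
top drill_tip 0.68 [ 618. -222.   67.]
[ 420.67947466 -218.44731225  159.28069435] [-1.40230895  0.19904209 -0.09559829] 19.3
spot 0.9 [276.3 258.2  38.8]
321 -50
(390, 120, 3)
```

View pics/c8.png

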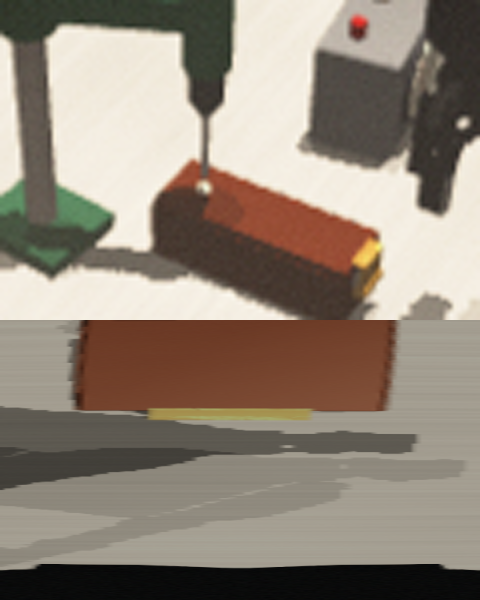

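Run:
```python
from h import *
a=cv2.imread("pics/side7.png");b=cv2.imread("pics/side8.png")
for s in(a,b):
    g=np.clip(s[143:151,326:336].min(2).astype(float)-70,0,None);v,u=np.mgrid[143:151,326:336];print((g*u).sum()/g.sum(),(g*v).sum()/g.sum())
print(robot.sign_off())
```

```text
330.6685267857143 146.17075892857142
330.6872890888639 146.20809898762656
the job is handed in; nothing more can be done
None
```

The lid is shut past its catch and the white spot sits under the drill tip. The case has been let go and the job is handed in, at about 19 s on the clock.

- **Lid:** I swung it over with closed fingers. My first press, about 30 mm in from the edge, reached 24 N without the catch giving, so I backed off. Nearer the edge it snapped through at about 7 N. I then pressed it to the hard stop at 11 N, and nothing in the pictures suggested a crack. After release it lies flat at about 58 mm in both the side and top views.
- **Slide:** I gripped the case by its sides at 40 N and slid it along the bench without lifting it. The gripper was pressing down slightly throughout.
- **Spot under drill:** The wrist camera put the spot within about 1 mm of the tip just before release. The side camera's offset was about 2 mm in the opposite direction. After release the spot had not shifted in the side view (under 0.1 pixel).
- **Not checked:** I never saw the arm near the drill or the other things. By the camera depth the arm stayed about 50 mm from the drill, but I did not re-measure where the other things stand. After release I could not repeat the wrist check, because the drill was out of that camera's view.

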